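# Restock the spice rack in reverse order

### The job

Move the four spice jars from the grey carrying rack to the wooden display rack in reverse order: the jar that starts next to the carrying rack's black end block goes into the display place farthest from the display's black end block, and so on, until the jar that started farthest from the carrier's block stands next to the display's block. The jars are glass: keep them upright, do not drop them, and leave each standing flat inside its own place.

Things in the scene. Friction and masses are not known exactly. Their poses are not given: they have to be found in the camera images.
- jar_red: Spice jar with a red lid, upright, 42 mm diameter, 80 mm tall, rigid, about 0.16 kg: straight body (paper label) from 0 to 62 mm, neck, then lid of 40 mm diameter from 66 to 80 mm. Origin at the centre of its underside, z up. It starts loose in one of the carrier's four places; which one varies.
- jar_yellow: Spice jar with a yellow lid, upright, 42 mm diameter, 80 mm tall, rigid, about 0.16 kg: straight body (paper label) from 0 to 62 mm, neck, then lid of 40 mm diameter from 66 to 80 mm. Origin at the centre of its underside, z up. It starts loose in one of the carrier's four places; which one varies.
- jar_green: Spice jar with a green lid, upright, 42 mm diameter, 80 mm tall, rigid, about 0.16 kg: straight body (paper label) from 0 to 62 mm, neck, then lid of 40 mm diameter from 66 to 80 mm. Origin at the centre of its underside, z up. It starts loose in one of the carrier's four places; which one varies.
- jar_blue: Spice jar with a blue lid, upright, 42 mm diameter, 80 mm tall, rigid, about 0.16 kg: straight body (paper label) from 0 to 62 mm, neck, then lid of 40 mm diameter from 66 to 80 mm. Origin at the centre of its underside, z up. It starts loose in one of the carrier's four places; which one varies.
- tag_red: Flat red card, 22 x 36 x 2 mm, fixed on the carrier's ledge beside the place where the red-lidded jar starts (50 mm from that place's centre, towards the carrier's -x side). It never moves, so it still shows the starting order later. Origin at the centre of its underside.
- tag_yellow: Flat yellow card, 22 x 36 x 2 mm, fixed on the carrier's ledge beside the place where the yellow-lidded jar starts (50 mm from that place's centre, towards the carrier's -x side). It never moves, so it still shows the starting order later. Origin at the centre of its underside.
- tag_green: Flat green card, 22 x 36 x 2 mm, fixed on the carrier's ledge beside the place where the green-lidded jar starts (50 mm from that place's centre, towards the carrier's -x side). It never moves, so it still shows the starting order later. Origin at the centre of its underside.
- tag_blue: Flat blue card, 22 x 36 x 2 mm, fixed on the carrier's ledge beside the place where the blue-lidded jar starts (50 mm from that place's centre, towards the carrier's -x side). It never moves, so it still shows the starting order later. Origin at the centre of its underside.
- carrier: Fixed carrying rack, grey all over, full at the start. Origin at table height under the middle of the row, z up. Four places in a row along y: centres y = -96, -32, 32, 96 mm, x = 0; each 59 x 60 mm inside, floor 8 mm and wall tops 20 mm above the table. Black end block (26 mm high) at the +y end; 8 mm high ledge on the -x side. 22 mm between jars: grip across the row, along x.
- display: Fixed display rack, light wood walls, white floor, empty at the start. Same shape, sizes, origin and axes as the carrier (places at y = -96, -32, 32, 96 mm, black end block at +y, blank ledge on the -x side). Overall each rack spans x -65 to 35 mm, y -131 to 147 mm. Either rack may be left or right, at any yaw.

How it is judged:
At the end, for the whole second after the job is handed in: Each jar stands at rest (under 20 mm/s) in the display place that mirrors its starting place in the carrier (carrier y becomes display -y; both y axes point to the black block): within 14 mm of that place's centre in x and y, its underside within 4 mm of the place's floor, tilted less than 0.12 rad (((y of tag_red in the frame of carrier between -0.116 and -0.076 m and y of jar_red in the frame of display between 0.082 and 0.11 m) or (y of tag_red in the frame of carrier between -0.052 and -0.012 m and y of jar_red in the frame of display between 0.018 and 0.046 m) or (y of tag_red in the frame of carrier between 0.012 and 0.052 m and y of jar_red in the frame of display between -0.046 and -0.018 m) or (y of tag_red in the frame of carrier between 0.076 and 0.116 m and y of jar_red in the frame of display between -0.11 and -0.082 m)) and x of jar_red in the frame of display between -0.014 and 0.014 m and z of jar_red in the frame of display between 0.004 and 0.012 m and angle between each of jar_red, jar_yellow, jar_green, jar_blue's own z axis and vertical below 0.12 rad and linear speed of each of jar_red, jar_yellow, jar_green, jar_blue below 0.02 m/s and ((y of tag_yellow in the frame of carrier between -0.116 and -0.076 m and y of jar_yellow in the frame of display between 0.082 and 0.11 m) or (y of tag_yellow in the frame of carrier between -0.052 and -0.012 m and y of jar_yellow in the frame of display between 0.018 and 0.046 m) or (y of tag_yellow in the frame of carrier between 0.012 and 0.052 m and y of jar_yellow in the frame of display between -0.046 and -0.018 m) or (y of tag_yellow in the frame of carrier between 0.076 and 0.116 m and y of jar_yellow in the frame of display between -0.11 and -0.082 m)) and x of jar_yellow in the frame of display between -0.014 and 0.014 m and z of jar_yellow in the frame of display between 0.004 and 0.012 m and ((y of tag_green in the frame of carrier between -0.116 and -0.076 m and y of jar_green in the frame of display between 0.082 and 0.11 m) or (y of tag_green in the frame of carrier between -0.052 and -0.012 m and y of jar_green in the frame of display between 0.018 and 0.046 m) or (y of tag_green in the frame of carrier between 0.012 and 0.052 m and y of jar_green in the frame of display between -0.046 and -0.018 m) or (y of tag_green in the frame of carrier between 0.076 and 0.116 m and y of jar_green in the frame of display between -0.11 and -0.082 m)) and x of jar_green in the frame of display between -0.014 and 0.014 m and z of jar_green in the frame of display between 0.004 and 0.012 m and ((y of tag_blue in the frame of carrier between -0.116 and -0.076 m and y of jar_blue in the frame of display between 0.082 and 0.11 m) or (y of tag_blue in the frame of carrier between -0.052 and -0.012 m and y of jar_blue in the frame of display between 0.018 and 0.046 m) or (y of tag_blue in the frame of carrier between 0.012 and 0.052 m and y of jar_blue in the frame of display between -0.046 and -0.018 m) or (y of tag_blue in the frame of carrier between 0.076 and 0.116 m and y of jar_blue in the frame of display between -0.11 and -0.082 m)) and x of jar_blue in the frame of display between -0.014 and 0.014 m and z of jar_blue in the frame of display between 0.004 and 0.012 m); the robot touches nothing.
It fails at once if a jar is tipped more than 0.6 rad (angle between any of jar_red, jar_yellow, jar_green, jar_blue's own z axis and vertical above 0.6 rad).
It fails at once if a jar is dropped: touched by nothing while its underside is more than 33 mm above the table (25 mm above a rack's floor) ((contact force between jar_red and anything else below 0.02 N and height (world z) of jar_red above 0.033 m) or (contact force between jar_yellow and anything else below 0.02 N and height (world z) of jar_yellow above 0.033 m) or (contact force between jar_green and anything else below 0.02 N and height (world z) of jar_green above 0.033 m) or (contact force between jar_blue and anything else below 0.02 N and height (world z) of jar_blue above 0.033 m)).
It also fails if it takes over 102 s, if anything falls off the work surface, if the arm or the gripper's body presses on something with over 40 N, if the wrist force passes 120 N, or if a joint passes its speed limit or range.

### The arm

A 6-joint arm with a two-finger parallel gripper is mounted at the origin on the work surface. World frame = base frame: x ahead of the robot, y to its left, z up, the work surface at z = 0. Lengths are in m, angles in rad, forces in N, time in s.
With the tool pointing down it reaches from about 0.375 to 0.925 m from the base axis. Payload 5.7 kg.
Tool frame: the origin (TCP) lies midway between the tips of the shut fingers; the grasp point (between the pads) lies 19 mm behind it; z points along the fingers, y is the line along which they close (so a half turn about z gives the same grasp; the last joint's range is limited). The gripper opens to 88 mm and grips with 3 to 60 N. Pads are 20 mm wide; open, the fingers measure 115 mm over their backs; the gripper's body (75 mm by 178 mm) begins 61 mm behind the grasp point.
Start: joints at [-1.375, 0.359, 1.51, -0, 1.272, -0.115], TCP at [0.183, -0.571, 0.223] pointing down, gripper open.
Joint ranges: [-2.97, 2.97], [-1.01, 2.36], [0.21, 2.38], [-0.96, 4.11], [0.2, 2.71], [-2.98, 2.98]. Speed limits (rad/s): [2.39, 2.39, 3.14, 3.14, 3.14, 3.14].

### API

Orientations are given as a unit quaternion [x, y, z, w].
In Python, from bench import move_ptp, servo_line, goto_joints, move_gripper, sleep, inverse_kinematics, capture, PlanningError, close_job, spot_in, silhouettes, current_clock, current_joint_pos, current_qvel, current_joint_torque, current_position, current_orientation, current_force, current_torque, current_finger_gap, current_grip_force gives the robot as it stands. Calls block until the motion is done:
- move_ptp(position, orientation): joint-space move of the TCP to a pose.
- servo_line(position, orientation=None, rate=0.15, contact_N=None): straight line of the TCP; orientation=None keeps the orientation; rate is the mean speed in m/s. With contact_N (N) it stops when the force on the tool has changed by that much, and returns True; else False.
- goto_joints(angles): joint-space move.
- move_gripper(opening): finger opening in m; the grip force is fixed at half the most; returns when the fingers have stopped.
- sleep(seconds).
- inverse_kinematics(position, orientation): joint angles nearest the present ones, or None.
- capture(name): name is "side" or "top"; returns a dict with "image" (420x560x3 uint8, blue, green, red), "range_z" (420x560 float32, m along the optical axis (not along the pixel's ray), 0 where there is no reading), "intrinsics" (3x3 intrinsics, pixels), "k1" (the pictures are not rectified: a ray, as slopes to the right and down, at radius r is drawn at 1 + k1 r^2 times it, then the intrinsics apply), "R" (3x3) and "t" (3): a world point X has camera coordinates R X + t. Camera axes: x right, y down, z forward; pixel columns grow to the right and rows downward; lengths in m; the calibration is good to about 2 mm. A picture is of the moment at which its call begins.
A pose or a line that the arm cannot do raises PlanningError and nothing moves.
- close_job(): hands the job in; it is judged then, once.
Trained networks look in the newest picture that a camera, given by its name, has taken for a name from the list of things; names that differ only in an ending like _2 or _b are one class to them, and where a whole thing is asked for, a point or a joint stands for the part that bears it (a point fixed in the world has none). Each returns a list of dicts, best first, with "conf" (0 to 1); they miss things now and then, are a little off and sometimes report something else, mostly with a low value. They report only what shows in the picture. A call takes as long as a camera call.
- spot_in(camera, query): "xy" ([column, row] in pixels, amid what is visible of it).
- silhouettes(camera, query): "region" (420x560 bool, what is visible of it) and "xy" ([column, row] in pixels, amid what is visible of it).
Readings, each from a call of its own:
- current_clock(): time.
- current_joint_pos(): joint angles.
- current_qvel(): joint speeds.
- current_joint_torque(): joint torques, N m.
- current_position(): TCP position.
- current_orientation(): TCP orientation.
- current_force(): force on the tool from outside, world axes, zero at the start.
- current_torque(): the same for the moment, N m.
- current_finger_gap(): finger opening in m.
- current_grip_force(): force on a finger pad.
Only numpy, scipy, OpenCV 4.12 (cv2) and the standard library are available. Lean on these libraries where they do the work, as an engineer would, in place of code of your own. Each camera call takes 0.05 s, during which the arm holds its last target. There are 200 camera calls.

## Working session

There is one attempt and no reset: what is moved stays moved. The work goes in short steps, each a Python script; the robot and the scene stay as the last script left them, time stands still between calls to the robot, and variables do not carry over. Pictures are saved under pics/ and viewed, at most 14 in all, crops included, and the job is handed in when it is done.

```bash
mkdir -p pics; ls; python3 - <<'E'
from bench import *
import cv2,numpy as np
for n in("top","side"):
    c=capture(n);cv2.imwrite(f"pics/{n}0.png",c["image"]);print(n,c["intrinsics"].tolist(),c["k1"],np.round(c["R"],3).tolist(),c["t"])
    for q in("carrier","display","jar_red","jar_yellow","jar_green","jar_blue"):
        print(q,[(np.round(d["xy"]),round(d["conf"],2)) for d in spot_in(n,q)[:2]])
print(current_clock(),current_orientation())
E
```

```text
pics
top [[510.6745995516032, 0.0, 288.66019374297605], [0.0, 510.6745995516032, 206.82399274185593], [0.0, 0.0, 1.0]] 0.059606977670354104 [[0.03, -1.0, -0.001], [-0.973, -0.029, -0.23], [0.23, 0.008, -0.973]] [-0.02172582  0.54818957  0.88569565]
carrier [(array([176., 228.]), 0.76)]
display [(array([372., 217.]), 0.62)]
jar_red [(array([127., 240.]), 0.82)]
jar_yellow [(array([209., 177.]), 0.68)]
jar_green [(array([184., 197.]), 0.8)]
jar_blue [(array([370., 217.]), 0.65), (array([157., 217.]), 0.56)]
side [[401.93017490063966, 0.0, 272.6855113941688], [0.0, 401.93017490063966, 208.37258085348395], [0.0, 0.0, 1.0]] 0.03498722355228 [[-0.814, -0.581, 0.015], [-0.326, 0.434, -0.84], [0.481, -0.689, -0.543]] [0.43196132 0.19963234 0.71095926]
carrier [(array([220., 286.]), 0.87)]
display [(array([300., 189.]), 0.58)]
jar_red [(array([201., 278.]), 0.77), (array([208., 211.]), 0.51)]
jar_yellow [(array([209., 210.]), 0.63)]
jar_green [(array([207., 227.]), 0.7)]
jar_blue [(array([202., 247.]), 0.63)]
0.7 [ 9.87947827e-01  1.54787238e-01 -5.48982234e-06 -3.76123256e-05]
```

View pics/top0.png

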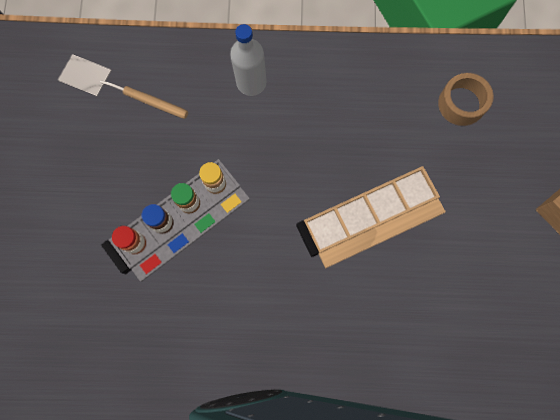

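View pics/side0.png

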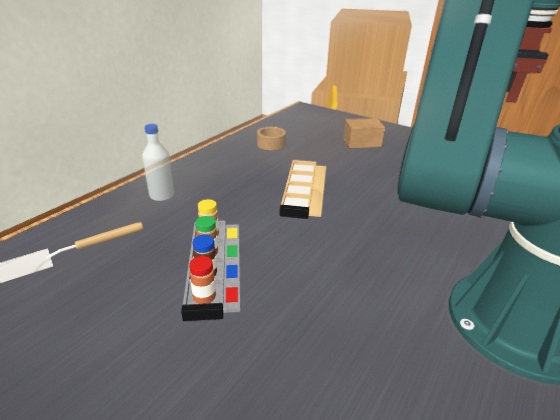

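The top view shows the carrier on the left with its block at (117,257). From the block the order is red (127,240), blue (155,217), green (183,195), yellow (210,175). The display's block is at (307,238), so red goes to the far cell (415,188), then blue (386,203), green (357,216) and yellow (327,230). The side view agrees. Next I'll measure the poses.

```bash
cat > h.py <<'E'
from bench import *
import cv2,numpy as np
def rays(c,uv):
    n=cv2.undistortPoints(np.float64(uv).reshape(-1,1,2),c["intrinsics"],np.array([c["k1"],0,0,0.])).reshape(-1,2)
    return np.c_[n,np.ones(len(n))]
def onplane(c,uv,z):
    R=np.array(c["R"]);C=-R.T@c["t"];d=rays(c,uv)@R
    return C+d*((z-C[2])/d[:,2])[:,None]
def cloud(c,mask):
    v,u=np.nonzero(mask&(c["range_z"]>0));uv=np.c_[u,v]
    return uv,(rays(c,uv)*c["range_z"][v,u][:,None]-c["t"])@np.array(c["R"])
HUE=dict(red=(175,6),yellow=(18,32),green=(45,85),blue=(105,130))
def hue(c,k):
    h=cv2.cvtColor(c["image"],cv2.COLOR_BGR2HSV);a,b=HUE[k];H=h[...,0]
    m=((H>=a)|(H<=b)) if a>b else ((H>=a)&(H<=b))
    return m&(h[...,1]>150)&(h[...,2]>60)
E
python3 - <<'E'
from h import *
c=capture("top")
car=np.zeros((420,560),bool);car[155:285,95:252]=1
P={};T={}
for k in HUE:
    uv,X=cloud(c,hue(c,k)&car)
    top=X[:,2]>.075; a=np.abs(X[:,2]-.088)<.006
    tg=(X[:,2]<.02)
    P[k]=onplane(c,[cv2.minEnclosingCircle(np.float32(uv[a]))[0]],.088)[0]; m=onplane(c,uv[a],.088).mean(0)
    T[k]=onplane(c,np.median(uv[tg],0)[None],.010)[0]
    print(k,a.sum(),tg.sum(),P[k].round(4),m.round(4),"medz",np.median(X[top,2]).round(4),"r",cv2.minEnclosingCircle(np.float32(onplane(c,uv[a],.088)[:,:2]))[1],"tag",T[k].round(4),"dist",np.linalg.norm((P[k]-T[k])[:2]).round(4))
L=[P[k] for k in("red","blue","green","yellow")]
print("spacing",[np.linalg.norm(L[i]-L[i+1]).round(4) for i in range(3)])
# display
box=np.zeros((420,560),bool);box[155:280,285:455]=1
uv,X=cloud(c,box);s=(X[:,2]>.004)&(X[:,2]<.04)
print("display all",cv2.minAreaRect(np.float32(X[s,:2])))
hsv=cv2.cvtColor(c["image"],cv2.COLOR_BGR2HSV)
w=(box&(hsv[...,1]<60)&(hsv[...,2]>130)).astype(np.uint8)
w=cv2.morphologyEx(w,cv2.MORPH_OPEN,np.ones((3,3)))
n,l,st,ce=cv2.connectedComponentsWithStats(w)
for i in range(1,n):
    if st[i,4]>100:
        pts=onplane(c,np.argwhere(l==i)[:,::-1],.008)[:,:2]
        r=cv2.minAreaRect(np.float32(pts));print(ce[i].round(),np.round(r[0],4),np.round(r[1],4),round(r[2],1))
E
```

```text
red 388 200 [0.4799 0.2873 0.088 ] [0.48   0.2873 0.088 ] medz 0.0867 r 0.02054116129875183 tag [0.4433 0.2564 0.01  ] dist 0.0478
yellow 344 184 [0.6035 0.1415 0.088 ] [0.6037 0.1414 0.088 ] medz 0.0868 r 0.020133480429649353 tag [0.5657 0.1098 0.01  ] dist 0.0493
green 100 70 [0.5611 0.189  0.088 ] [0.5628 0.1871 0.088 ] medz 0.0865 r 0.019233377650380135 tag [0.5261 0.1564 0.01  ] dist 0.0478
blue 364 191 [0.5207 0.2382 0.088 ] [0.5214 0.2385 0.088 ] medz 0.0871 r 0.019895944744348526 tag [0.4832 0.2083 0.01  ] dist 0.0479
spacing [np.float64(0.0638), np.float64(0.0637), np.float64(0.0636)]
display all ((0.5496383905410767, -0.16298320889472961), (0.240377739071846, 0.33192652463912964), 0.4090164601802826)
[415. 189.] [ 0.606  -0.2532] [0.0586 0.0551] 25.6
[386. 202.] [ 0.5772 -0.196 ] [0.0584 0.0562] 26.5
[356. 216.] [ 0.5483 -0.1387] [0.0584 0.0562] 26.6
[327. 229.] [ 0.5193 -0.0808] [0.0584 0.0575] 26.9
```

```bash
cat >> h.py <<'E'
from scipy.spatial.transform import Rotation as Ro
J=dict(red=[.4799,.2873],blue=[.5210,.2384],green=[.5623,.1880],yellow=[.6036,.1414])
D=dict(red=[.606,-.2532],blue=[.5772,-.196],green=[.5483,-.1387],yellow=[.5193,-.0808])
def quat(d):
    y=np.array([d["red"][1]-d["yellow"][1],-(d["red"][0]-d["yellow"][0]),0]);y/=np.linalg.norm(y)
    if y[0]<0:y=-y
    out=[]
    for s in(1,-1):
        z=np.array([0,0,-1.]);out.append(Ro.from_matrix(np.c_[np.cross(s*y,z),s*y,z]).as_quat())
    return out
def down(xy,z):return [*map(float,xy),z]
ZG,HI=.034,.15
def cycle(k,s,rate=.25):
    qc,qd=quat(J)[s],quat(D)[s]
    move_ptp(down(J[k],HI),qc)
    servo_line(down(J[k],ZG),rate=.12)
    move_gripper(.03)
    print(k,"gap",current_finger_gap(),"grip",current_grip_force())
    if current_finger_gap()<.036: raise SystemExit("no grip")
    servo_line(down(J[k],HI),rate=.12)
    servo_line(down(D[k],HI),qd,rate=rate)
    print("carry gap",current_finger_gap())
    servo_line(down(D[k],ZG+.012),rate=.12)
    hit=servo_line(down(D[k],ZG-.001),rate=.02,contact_N=4)
    print("contact",hit,np.round(current_position(),4))
    move_gripper(.088)
    servo_line(down(D[k],HI),rate=.12)
    print("t",current_clock())
E
python3 - <<'E'
from h import *
for s in(0,1):
    for d in(J,D):
        for k in("red","yellow"):
            for z in (ZG,HI):
                q=inverse_kinematics(down(d[k],z),quat(d)[s]);print(s,k,None if q is None else np.round(q,2))
print(current_finger_gap())
E
```

```text
0 red [ 0.42  0.54  1.78 -0.    0.83 -0.29]
0 red [ 0.42  0.38  1.68 -0.    1.08 -0.29]
0 yellow [ 0.12  0.6   1.64 -0.    0.91 -0.58]
0 yellow [ 0.12  0.46  1.55 -0.    1.14 -0.58]
0 red [-0.5   0.64  1.55 -0.    0.96 -0.97]
0 red [-0.5   0.51  1.46 -0.    1.18 -0.97]
0 yellow [-0.29  0.5   1.86 -0.    0.78 -0.75]
0 yellow [-0.29  0.33  1.76 -0.    1.05 -0.75]
1 red [ 0.42  0.54  1.78 -0.    0.83  2.85]
1 red [ 0.42  0.38  1.68 -0.    1.08  2.85]
1 yellow [ 0.12  0.6   1.64 -0.    0.91  2.56]
1 yellow [ 0.12  0.46  1.55 -0.    1.14  2.56]
1 red [-0.5   0.64  1.55 -0.    0.96  2.17]
1 red [-0.5   0.51  1.46 -0.    1.18  2.17]
1 yellow [-0.29  0.5   1.86 -0.    0.78  2.39]
1 yellow [-0.29  0.33  1.76 -0.    1.05  2.39]
0.08755330661499215
```

```bash
python3 - <<'E'
from h import *
cycle("red",0)
c=capture("top");cv2.imwrite("pics/top1.png",c["image"])
E
```

```text
red gap 0.04144279068386682 grip 29.99977558851242
carry gap 0.041640843256961386
contact True [ 0.6059 -0.253   0.034 ]
t 12.8917
```

View pics/top1.png

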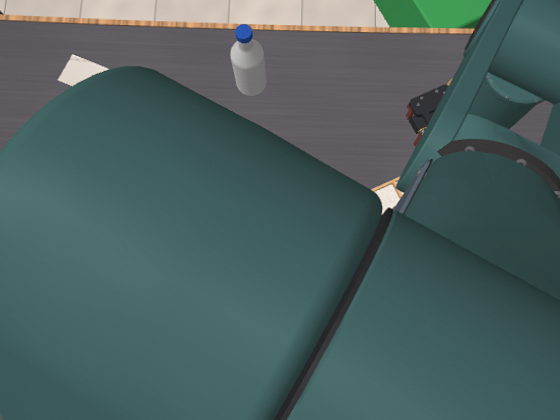

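The arm hides the racks in this view. The grip gap (41.4 mm) and the contact height (0.034) are both as expected. I'll move blue, then swing the arm clear and look.

```bash
python3 - <<'E'
from h import *
cycle("blue",0)
q=list(current_joint_pos());q[0]=-1.375;goto_joints(q)
c=capture("top");cv2.imwrite("pics/top2.png",c["image"])
ok=c["range_z"]>0
for k in HUE:
    uv,X=cloud(c,hue(c,k));a=np.abs(X[:,2]-.088)<.006
    a&=np.linalg.norm(X[:,:2]-np.median(X[a,:2],0),axis=1)<.05
    print(k,onplane(c,[cv2.minEnclosingCircle(np.float32(uv[a]))[0]],.088)[0].round(4))
print(current_clock())
E
```

```text
blue gap 0.0417007359982968 grip 29.999886453151703
carry gap 0.041530823217321204
contact True [ 0.5771 -0.1959  0.034 ]
t 23.25
red [ 0.606  -0.2514  0.088 ]
yellow [0.6037 0.1414 0.088 ]
green [0.5617 0.1895 0.088 ]
blue [ 0.5761 -0.1936  0.088 ]
25.2833
```

View pics/top2.png

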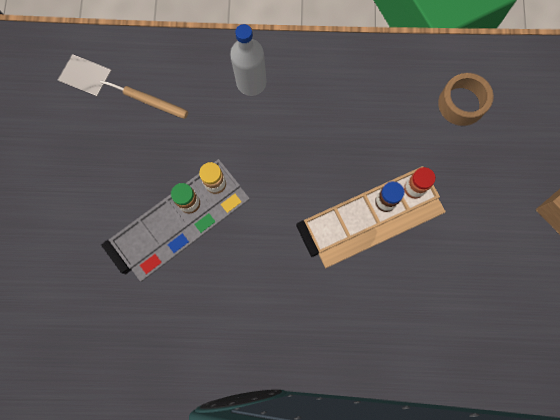

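Red (422,178) and blue (391,193) stand in the two far display cells, within about 3 mm of centre. Green and yellow have not moved.

```bash
python3 - <<'E'
from h import *
cycle("green",0);cycle("yellow",0)
q=list(current_joint_pos());q[0]=-1.375;goto_joints(q)
c=capture("top");cv2.imwrite("pics/top3.png",c["image"])
for k in HUE:
    uv,X=cloud(c,hue(c,k));a=np.abs(X[:,2]-.088)<.006
    a&=np.linalg.norm(X[:,:2]-np.median(X[a,:2],0),axis=1)<.05
    print(k,a.sum(),D[k],onplane(c,[cv2.minEnclosingCircle(np.float32(uv[a]))[0]],.088)[0].round(4),np.median(X[a,2]).round(4))
print(current_clock())
E
```

```text
green gap 0.041450320134058506 grip 29.99838888645172
carry gap 0.041547588431999224
contact True [ 0.5482 -0.1386  0.034 ]
t 36.3333
yellow gap 0.04158504763024207 grip 29.999738037586212
carry gap 0.04147056551653096
contact True [ 0.5192 -0.0808  0.0339]
t 45.1333
red 351 [0.606, -0.2532] [ 0.6063 -0.2515  0.088 ] 0.0869
yellow 365 [0.5193, -0.0808] [ 0.5197 -0.0799  0.088 ] 0.0873
green 111 [0.5483, -0.1387] [ 0.5466 -0.1357  0.088 ] 0.0868
blue 343 [0.5772, -0.196] [ 0.5762 -0.1936  0.088 ] 0.087
47.15
```

View pics/top3.png

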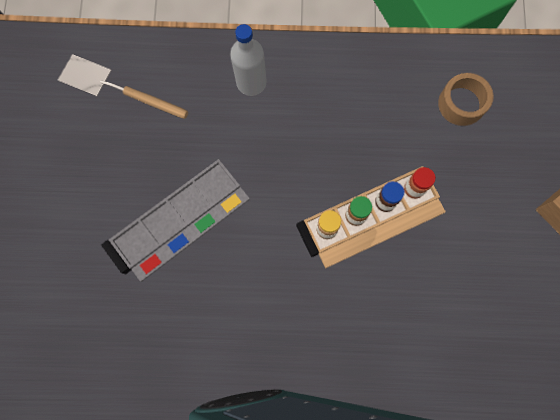

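All four jars stand upright in the display: yellow (329,224) beside the block, then green, blue and red. Each is within about 4 mm of its place's centre, and the lid heights are right.

```bash
python3 -c "
from bench import *
print(close_job())"
```

```text
the job is handed in; nothing more can be done
None
```

The four jars now stand in the display in reverse order (yellow next to the black block, then green, blue and red), all upright and about 4 mm or less from centre in the last picture, and the job was handed in after about 47 s; no verdict came back.

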